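Set the annealing oven to programme four and start it

ROBOT

A 6-joint arm with a two-finger parallel gripper is mounted at the origin on a cart in front of the work surface, level with it; the furniture and walls round the work are solid. World frame = base frame: x ahead of the robot, y to its left, z up, the work surface at z = 0. Lengths are in m, angles in degrees, forces in N, time in s.
With the tool pointing down it reaches from about 0.3 to 0.75 m from the base axis. Payload 8.5 kg.
Tool frame: the origin (TCP) lies midway between the tips of the shut fingers; the grasp point (between the pads) lies 19 mm behind it (env.grip_depth is the distance from the TCP to the grasp point, in m); x points along the fingers, y is the direction in which the jaws open and shut, and the axes are right-handed (so a half turn about x gives the same grasp; the last joint's range is limited). The gripper opens to 85 mm and grips with 20 to 120 N. Pads are 22 mm wide; open, the fingers measure 114 mm over their backs; the gripper's body (76 mm by 85 mm) begins 54 mm behind the grasp point. The pads swing forward as they close: fully open they stand 13 mm farther back than shut.
Start: joints at [51.263, 21.807, 74.336, -0, 83.858, -12.336], TCP at [0.245, 0.493, 0.195] pointing down, gripper open.
Joint ranges: [-178.18, 178.18], [-50.72, 133.34], [12.68, 142.11], [-81.47, 261.47], [9.98, 163.14], [-165.26, 165.26]. Speed limits (degrees/s): [136.94, 136.94, 180, 180, 180, 180].

INTERFACE

Orientations are given as a 3x3 rotation matrix whose columns are the frame's x, y, z axes.
In Python, from rig import env gives the robot as it stands.
- The arm moves only by the tool play_rows, never from a script. Its arguments are lists of equal length, an entry for each row: "travel": the shift along the world's x, y, z in cm, a list of three; "rotation": the turn, a rotation vector about the world's x, y, z in rad, a list of three; "claw": the finger opening in cm, from 0 to 8.54. A call has 1 to 12 rows; each row shifts and turns the pose as measured when the row begins; what a row does not reach is not made up. A row lasts 1/12 s, in which the tool goes at most 41.7 mm and 7.16 degrees, less where a joint would pass 70% of its speed; a pose out of reach is approached as far as the arm can. A call is refused whole if a number of a shift passes 4.17 or a number of a turn 0.125, either way. A call with a gripper value outside its range is refused whole. The fingers move at their own pace and stop on an object; "squeeze" is the grip in N (left out, the last holds). Time passes only in rows, so rows that do not move let the fingers close. It gives the time, the measured TCP pose, the force and the opening at its end, in the units of the state.
- env.observe(): the state, without advancing time (a new reading comes with each control period).
- env.get_image(name): name is "scene" or "top"; returns the picture (400x640x3 uint8, red, green, blue); there is no depth.
- env.camera_info(name): a dict with "vertical_fov" (degrees; the focal length in pixels is half the picture's height over the tangent of half this angle, whatever the lens; pixels are square), "cx", "cy" (the principal point, pixels), "eye" and "rotation" of the camera in the world. Camera axes: x right, y down, z forward; pixel columns grow to the right and rows downward; lengths in m; the calibration is good to about 2 mm. A picture is of the moment at which its call begins. camera_info takes no time and is no camera call.
- env.close_job(): hands the job in, once; it reports no verdict.
The state is a dict: "time_s": time; "q": joint angles; "qvel": joint speeds; "joint_efforts": joint torques, N m; "position": TCP position; "tool_rot": TCP orientation; "ft_force": force on the tool from outside, world axes, zero at the start; "wrist_torque": the same for the moment, N m; "grip_width": finger opening in m.
Only numpy, scipy, OpenCV 4.12 (cv2) and the standard library are available. Lean on these libraries where they do the work, as an engineer would, in place of code of your own. Each camera call takes 0.05 s, during which the arm holds its last target.

TASK

Set the annealing oven: with a fingertip, push the pointer of the rotary selector clockwise, click by click, to programme four (the fourth white mark after the red off mark, so four clicks from off), without running past it. Then press the green start button fully down with a fingertip and let it come up again; do not press it before the selector is set. Only push gently: do not pinch the selector, and leave the loose things round the panel where they are.

Things in the scene. Friction and masses are not known exactly. Their poses are not given: they have to be found in the camera images.
- panel: Fixed grey desk case, 170 (x) x 270 (y) x 55 mm high. Origin under its centre on the worktop; x points away from the robot, y to its left, z up. Selector in its left half, green button in its right half. Eight round 12 mm marks lie on its top, 68 mm from the selector's axis: red off mark at 105 deg (from panel +x towards +y), then seven white ones, each 30 deg further clockwise seen from above.
- selector_axis (a point): Centre of the selector's turning axis on the panel's top surface (panel x -5, y 50, z 55 mm). The axis is vertical. Same axes as the panel.
- selector_tip (a point): Top of the outer end of the selector's pointer wing, 58 mm from the turning axis and 31 mm above the panel's top. The black wing is a radial bar 12 mm wide, from the axis out to 58 mm, its underside 6.5 mm and its top 30.5 mm above the panel's top; the hub has 17 mm radius and 33 mm height.
- selector (a joint): Selector angle in rad, grows clockwise from above: 0 at off (red mark), 0.524 (30 deg) per click, 2.094 at programme four, end stop just past seven. A sprung detent holds it: pushed more than half way (0.262) past a click it snaps on to the next and stays. Up to 2 N at the wing's outer half moves it. Starts at off, one or two (settles there within the first half second).
- start (a joint): Travel of the green start button in m: 0 up, 0.006 fully down. Springs back; fully down takes 5 N.
- start_top (a point): Centre of the top face of the green start button (28 mm diameter), in its raised position 22 mm above the panel's top; pressed straight down. Stands 140 mm to the right of the selector's axis.
- tape_roll: Loose blue roll of tape, 67 x 67 x 19 mm, lying left of the panel. Origin at the centre of its underside. Leave it alone.
- wax_block: Loose yellow wax block, 43 x 64 x 26 mm, in front of the panel. Origin at the centre of its underside. Leave it alone.
- matchbox: Loose matchbox, 36 x 53 x 15 mm, in front of the panel. Origin at the centre of its underside. Leave it alone.

How it is judged:
By the outcome, as a careful person would: the job done as asked, in the order asked, and still so for the second after the job is handed in, with the robot touching nothing.
It also fails if it takes over 58 s, if anything falls off the work surface, if the arm or the gripper's body presses on something with over 40 N, if the wrist force passes 120 N, or if a joint passes its speed limit or range.

## Working session

There is one attempt and no reset: what is moved stays moved. The work goes in short steps, Python scripts to look and compute and a tool call to move; the robot and the scene stay as the last step left them, time stands still between calls to the robot, and variables do not carry over. Pictures are saved under pics/ and viewed, and the job is handed in when it is done.

Besides the shell and the picture viewer there is one more tool, called after ">>>" as a command line: name --argument value ..., lists and objects as JSON in quotes. play_rows: Moves the arm, as the interface text tells. Its arguments: {"type":"object","properties":{"travel":{"type":"array","items":{"type":"array","items":{"type":"number"}}},"rotation":{"type":"array","items":{"type":"array","items":{"type":"number"}}},"claw":{"type":"array","items":{"type":"number"}},"squeeze":{"type":"number"}},"required":["travel","rotation","claw"]}

```bash
mkdir -p pics; python3 - <<'E'
from rig import env
import cv2
for n in("scene","top"):
    im=env.get_image(n); cv2.imwrite(f"pics/{n}0.png",im[:,:,::-1]); print(n,env.camera_info(n))
o=env.observe(); print({k:o[k] for k in("time_s","position","tool_rot","ft_force","grip_width")})
E
```

```text
scene {'vertical_fov': 47.85478885270759, 'cx': 324.83788403693075, 'cy': 197.35626517052586, 'eye': array([-0.14110269, -0.18994484,  0.50268019]), 'rotation': array([[ 0.48534899, -0.45583939,  0.74608767],
       [-0.87402439, -0.23075023,  0.42759292],
       [-0.02275379, -0.85963061, -0.51040913]])}
top {'vertical_fov': 51.66690719796774, 'cx': 323.71918110030117, 'cy': 194.72792653131157, 'eye': array([0.40764784, 0.17687466, 0.92541094]), 'rotation': array([[-0.01627684, -0.99343698,  0.11321673],
       [-0.99980577,  0.01491268, -0.01288564],
       [ 0.01111271, -0.11340447, -0.99348676]])}
{'time_s': 0.1, 'position': array([0.24436347, 0.49239514, 0.19415933]), 'tool_rot': array([[-8.28921066e-04,  4.44661365e-01,  8.95698377e-01],
       [-1.05204431e-03,  8.95697802e-01, -4.44662053e-01],
       [-9.99999103e-01, -1.31090412e-03, -2.74659318e-04]]), 'ft_force': array([-0.13606595,  0.22863091,  0.03859267]), 'grip_width': 0.08562095963218957}
```

View pics/scene0.png

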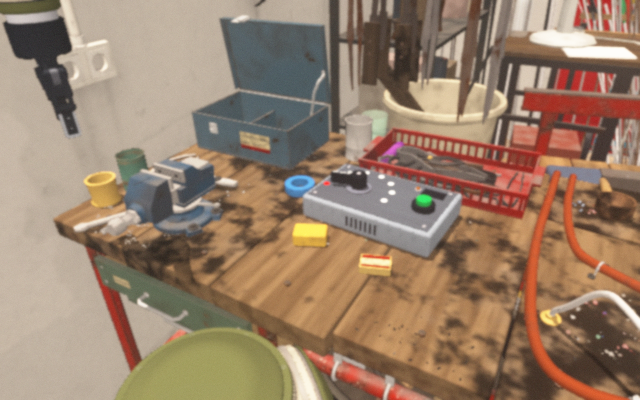

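View pics/top0.png

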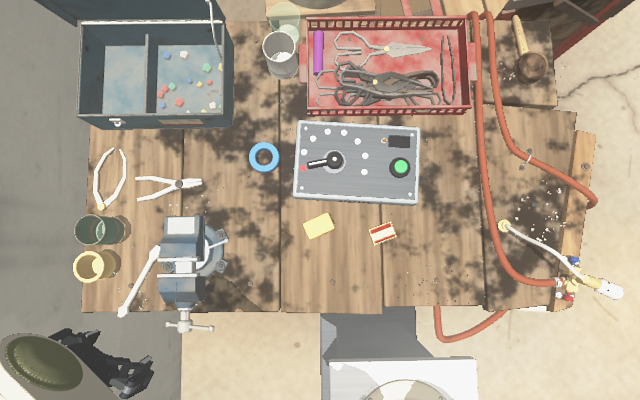

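```bash
python3 - <<'E'
import cv2
im=cv2.imread("pics/top0.png")[110:215,280:430]
cv2.imwrite("pics/top0c.png",cv2.resize(im,None,fx=5,fy=5,interpolation=cv2.INTER_CUBIC))
im=cv2.imread("pics/scene0.png")[155:265,295:470]
cv2.imwrite("pics/scene0c.png",cv2.resize(im,None,fx=4.5,fy=4.5,interpolation=cv2.INTER_CUBIC))
E
```

```text
(no output)
```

View pics/top0c.png

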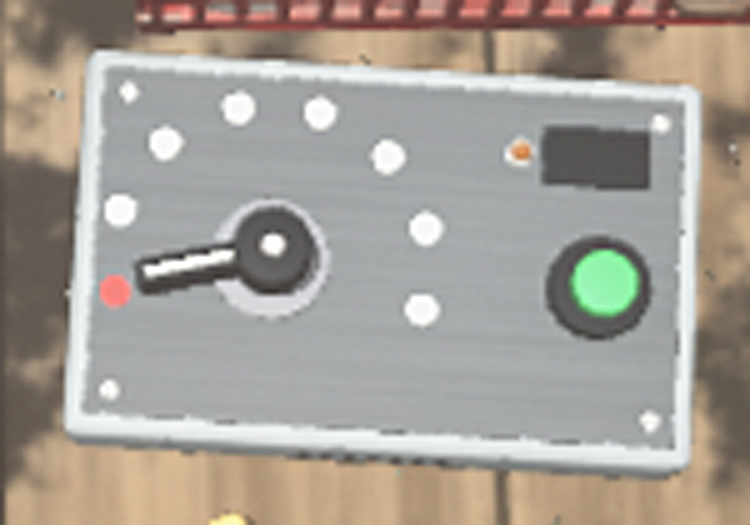

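View pics/scene0c.png

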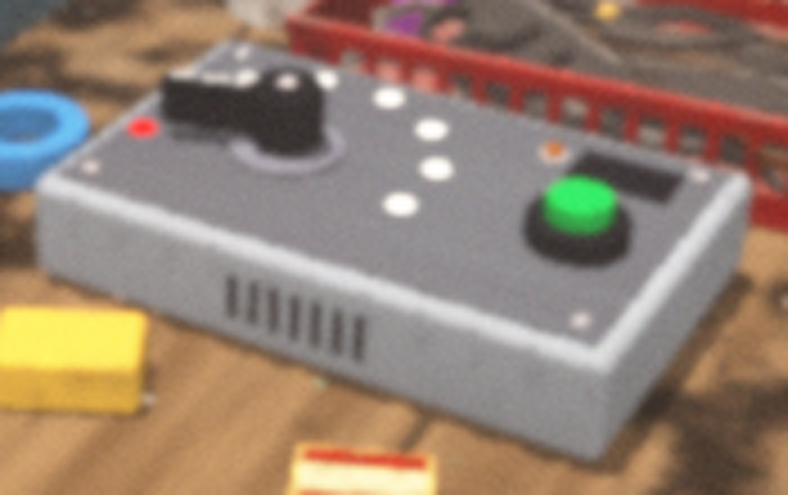

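```bash
cat > h.py <<'E'
import numpy as np, json
from rig import env
from scipy.optimize import least_squares
def K(n):
    c=env.camera_info(n); return 200/np.tan(np.radians(c["vertical_fov"]/2)),c
def proj(n,P):
    f,c=K(n); p=(np.atleast_2d(P)-c["eye"])@c["rotation"]
    return np.c_[f*p[:,0]/p[:,2]+c["cx"],f*p[:,1]/p[:,2]+c["cy"]]
def ray(n,uv,z):
    f,c=K(n); d=c["rotation"]@np.array([(uv[0]-c["cx"])/f,(uv[1]-c["cy"])/f,1]); e=np.array(c["eye"])
    return e+d*(z-e[2])/d[2]
def toW(P,p):
    x,y,a=p; P=np.atleast_2d(P); return np.c_[x+np.cos(a)*P[:,0]-np.sin(a)*P[:,1], y+np.sin(a)*P[:,0]+np.cos(a)*P[:,1],P[:,2]]
E
python3 - <<'E'
from h import *
ang=np.radians(105-30*np.arange(8))
M=np.c_[-.005+.068*np.cos(ang),.05+.068*np.sin(ang),np.full(8,.0555)]
B=np.array([[-.005,-.09,.077]])
uvt=np.array([(115,291),(120,210),(165,143),(238,108),(320,112),(387,156),(425,228),(421,310),(605,283)])/5+[280-.4,110-.4]
uvs=np.array([(142,128),(389,97),(432,129),(436,168),(401,204),(581,190)])/4.5+[295-.4,155-.4]
Ms=np.r_[M[[0,4,5,6,7]],B-[[0,0,.0]]]
Mt=np.r_[M,B]
for use in("t","s","ts"):
    def r(p):
        o=[]
        if "t" in use:o.append(proj("top",toW(Mt,p))-uvt)
        if "s" in use:o.append(proj("scene",toW(Ms,p))-uvs)
        return np.concatenate(o).ravel()
    s=least_squares(r,[.45,.1,0]); print(use,s.x,np.degrees(s.x[2]),np.round(s.fun.reshape(-1,2),1).tolist())
p=s.x
print("axis",toW([[-.005,.05,.055]],p),"btn",toW(B,p),"marks",toW(M,p).round(4).tolist())
# pointer tip & hub top in top image
tip=ray("top",(np.array([140,282])/5+[279.6,109.6]),.0855); print("tip",tip)
for k in range(3):
    a=ang[k]; T=np.array([[-.005+.058*np.cos(a),.05+.058*np.sin(a),.0855]]); print(k,(proj("top",toW(T,p))-[279.6,109.6])*5)
E
```

```text
t [ 0.57811153  0.0933825  -0.08983764] -5.147317327330056 [[-0.4, -0.3], [-0.1, -0.3], [0.2, -0.1], [0.3, -0.0], [0.1, 0.4], [0.3, 0.6], [-0.0, 0.7], [-0.3, 0.5], [0.0, -1.5]]
s [ 0.57842134  0.09396985 -0.08269599] -4.738131394997466 [[-0.1, -0.4], [0.1, 0.1], [-0.2, 0.2], [0.0, 0.2], [-0.5, 0.0], [0.6, -0.2]]
ts [ 0.57813501  0.09360459 -0.0885263 ] -5.072183651674882 [[-0.5, -0.2], [-0.2, -0.2], [0.0, -0.1], [0.1, 0.0], [-0.0, 0.4], [0.2, 0.6], [-0.2, 0.7], [-0.4, 0.5], [-0.1, -1.6], [0.1, -0.4], [0.4, 0.2], [0.1, 0.3], [0.1, 0.3], [-0.5, 0.1], [0.6, 0.1]]
axis [[0.57757513 0.14385085 0.055     ]] btn [[0.56519763 0.00439907 0.077     ]] marks [[0.5659, 0.2108, 0.0555], [0.6009, 0.2077, 0.0555], [0.6297, 0.1875, 0.0555], [0.6446, 0.1556, 0.0555], [0.6414, 0.1205, 0.0555], [0.6212, 0.0917, 0.0555], [0.5893, 0.0769, 0.0555], [0.5542, 0.08, 0.0555]]
tip [0.56347494 0.19824597 0.0855    ]
0 [[133.24810105 272.29810977]]
1 [[138.82845713 201.09867057]]
2 [[179.64304481 142.54576371]]
```

>>> play_rows --travel '[[0,0,3.5],[0,0,3.5],[0,0,3.5],[0,0,0],[0,0,0],[0,0,0]]' --rotation '[[0,0,0],[0,0,0],[0,0,0],[0,0,0],[0,0,0],[0,0,0]]' --claw '[0,0,0,0,0,0]'

```text
time_s: 0.6
position: [0.2428, 0.4904, 0.3003]
tool_rot: [[-0.006, 0.445, 0.896], [-0.008, 0.896, -0.445], [-1.0, -0.01, -0.002]]
ft_force: [0.3, -0.2, -0.3]
grip_width: 0.0122
```

```bash
python3 - <<'E'
from h import *
import cv2
im=env.get_image("top")[:,:,::-1]; cv2.imwrite("pics/top1.png",im)
cv2.imwrite("pics/top1c.png",cv2.resize(im[110:215,280:430],None,fx=5,fy=5,interpolation=cv2.INTER_CUBIC))
im=env.get_image("scene")[:,:,::-1]; cv2.imwrite("pics/scene1.png",im)
cv2.imwrite("pics/scene1c.png",cv2.resize(im[0:150,0:120],None,fx=4,fy=4,interpolation=cv2.INTER_CUBIC))
ang=np.radians(105-30*np.arange(8))
M=np.c_[-.005+.068*np.cos(ang),.05+.068*np.sin(ang),np.full(8,.0555)]
uvt=np.array([(115,291),(120,210),(165,143),(238,108),(320,112),(387,156),(425,228),(421,310)])/5+[280-.4,110-.4]
uvs=np.array([(142,128),(389,97),(432,129),(436,168),(401,204)])/4.5+[295-.4,155-.4]
s=least_squares(lambda p:np.r_[proj("top",toW(M,p))-uvt,proj("scene",toW(M[[0,4,5,6,7]],p))-uvs].ravel(),[.57,.09,-.09])
print(s.x,np.round(s.fun.reshape(-1,2),1).tolist()); p=s.x
bt=np.array([605,283])/5+[279.6,109.6]; bs=np.array([581,190])/4.5+[294.6,154.6]
b=least_squares(lambda q:np.r_[proj("top",q)[0]-bt,proj("scene",q)[0]-bs],[.565,0,.077]); print("btn",b.x,b.fun, toW([[-.005,-.09,.077]],p), ray("top",bt,.077),ray("scene",bs,.077))
E
```

```text
[ 0.57908388  0.09325962 -0.07509696] [[-0.3, 0.0], [-0.2, 0.1], [-0.1, 0.1], [-0.1, -0.0], [-0.2, 0.2], [0.0, 0.2], [-0.1, 0.2], [-0.1, -0.1], [0.2, -0.2], [0.3, 0.1], [0.1, 0.1], [0.5, 0.0], [0.1, -0.1]]
btn [0.56156889 0.00465512 0.07894872] [ 0.0543097  -0.02689931 -0.05193615  0.01047521] [[0.56734559 0.00388841 0.077     ]] [0.56186791 0.0043744  0.077     ] [0.56487931 0.00547777 0.077     ]
```

View pics/top1c.png

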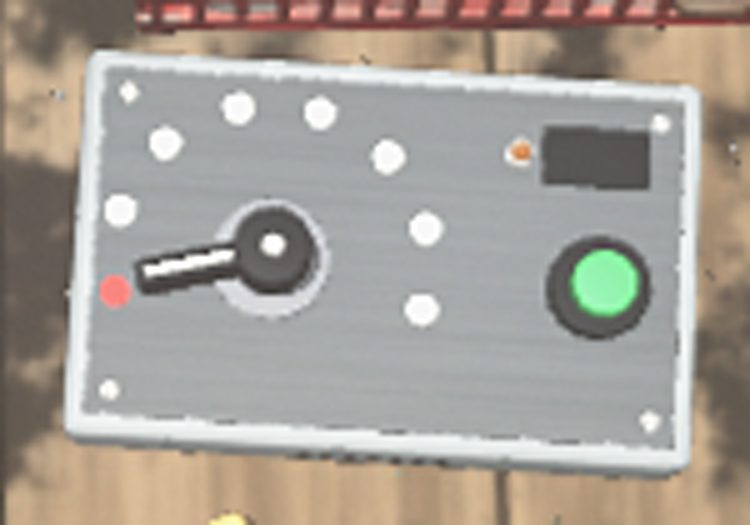

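View pics/scene1c.png

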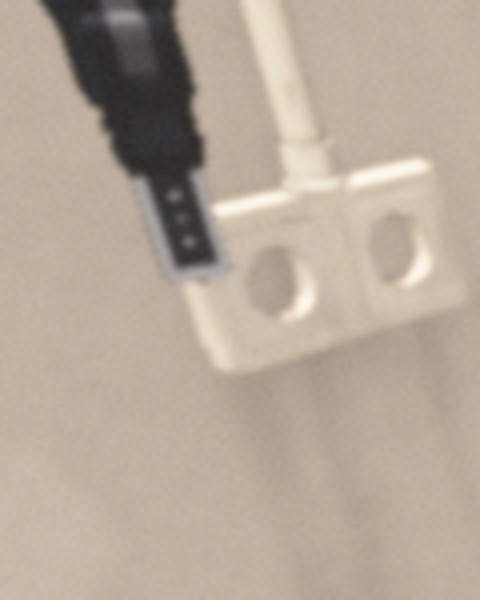

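>>> play_rows --travel '[[2.7,-2.8,0],[2.7,-2.8,0],[2.7,-2.8,0],[2.7,-2.8,0],[2.7,-2.8,0],[2.7,-2.8,0],[2.7,-2.8,0],[2.7,-2.8,0],[2.7,-2.8,0],[2.7,-2.8,0],[2.7,-2.8,0],[0,0,0]]' --rotation '[[0,0,0.059],[0,0,0.059],[0,0,0.059],[0,0,0.059],[0,0,0.059],[0,0,0.059],[0,0,0.059],[0,0,0.059],[0,0,0.059],[0,0,0.059],[0,0,0.059],[0,0,0]]' --claw '[0,0,0,0,0,0,0,0,0,0,0,0]'

```text
time_s: 1.7
position: [0.5445, 0.1641, 0.2832]
tool_rot: [[-0.021, -0.227, 0.974], [-0.029, 0.974, 0.226], [-0.999, -0.023, -0.027]]
ft_force: [-0.1, 0.0, -0.5]
grip_width: -0.0001
```

```bash
cat >> h.py <<'E'
PP=(0.57908388,0.09325962,-0.07509696)
AX=toW([[-.005,.05,.055]],PP)[0]
def st(k,d,r=.044,z=.070):
    """needed travel (cm) and rotvec to reach: wing click k (float), finger centre d behind wing centreline"""
    o=env.observe(); R=o["tool_rot"]; a=np.radians(105-30*k)+PP[2]
    u=np.array([np.cos(a),np.sin(a),0]); t=np.array([-u[1],u[0],0])
    T=np.array([AX[0],AX[1],z])+r*u+d*t
    from scipy.spatial.transform import Rotation as Ro
    Rt=np.c_[[0,0,-1],u,np.cross([0,0,-1],u)]
    rv=Ro.from_matrix(Rt@R.T).as_rotvec()
    print("t",o["time_s"],"pos",o["position"].round(4),"target",T.round(4),"travel cm",((T-o["position"])*100).round(2),"rot",rv.round(3),"F",o["ft_force"].round(1))
E
python3 - <<'E'
from h import *
print(AX,ray("top",np.array([272,245])/5+[279.6,109.6],.088),"tip",ray("top",np.array([139,279])/5+[279.6,109.6],.0855))
st(0,.027); print(env.observe()["q"].round(1))
E
```

```text
[0.57784929 0.14349383 0.055     ] [0.57771387 0.14359961 0.088     ] tip [0.5647361  0.19864335 0.0855    ]
t 1.7 pos [0.5445 0.1641 0.2832] target [0.5432 0.1817 0.07  ] travel cm [ -0.13   1.76 -21.32] rot [ 0.029 -0.022 -0.042] F [-0.1  0.  -0.5]
[  5.7  22.2  59.3  -1.6  99.8 -97.7]
```

>>> play_rows --travel '[[0,0.6,-4],[0,0.6,-4],[0,0.6,-4],[0,0,-3],[0,0,-2],[0,0,0],[0,0,0]]' --rotation '[[0.01,-0.007,-0.014],[0.01,-0.007,-0.014],[0.01,-0.007,-0.014],[0,0,0],[0,0,0],[0,0,0],[0,0,0]]' --claw '[0,0,0,0,0,0,0]'

```text
time_s: 2.28
position: [0.5406, 0.1795, 0.1016]
tool_rot: [[-0.011, -0.176, 0.984], [0.002, 0.984, 0.176], [-1.0, 0.003, -0.01]]
ft_force: [0.5, -0.2, 1.1]
grip_width: -0.0003
```

```bash
python3 - <<'E'
from h import *
import cv2
st(0,.027)
im=env.get_image("scene")[:,:,::-1]
cv2.imwrite("pics/scene2c.png",cv2.resize(im[60:260,260:480],None,fx=3,fy=3,interpolation=cv2.INTER_CUBIC))
E
```

```text
t 2.2833 pos [0.5406 0.1795 0.1016] target [0.5432 0.1817 0.07  ] travel cm [ 0.25  0.22 -3.16] rot [-0.002 -0.011  0.01 ] F [ 0.5 -0.2  1.1]
```

View pics/scene2c.png

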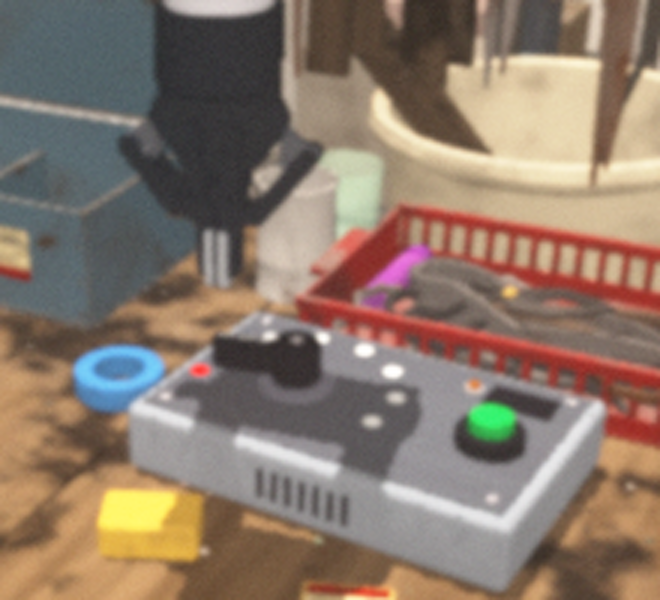

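```bash
python3 - <<'E'
from h import *
import cv2
o=env.observe(); P=o["position"]
for n in("scene","top"): print(n,proj(n,P), proj(n,[.5646,.1986,.0855]))
im=env.get_image("top")[:,:,::-1]; cv2.imwrite("pics/top3c.png",cv2.resize(im[90:240,240:440],None,fx=4,fy=4))
im=env.get_image("scene")[:,:,::-1]; cv2.imwrite("pics/scene3c.png",im)
E
```

```text
scene [[333.67585529 170.74561465]] [[331.01322139 171.11410652]]
top [[316.79664602 175.54959253]] [[307.42180771 165.46473592]]
```

View pics/top3c.png

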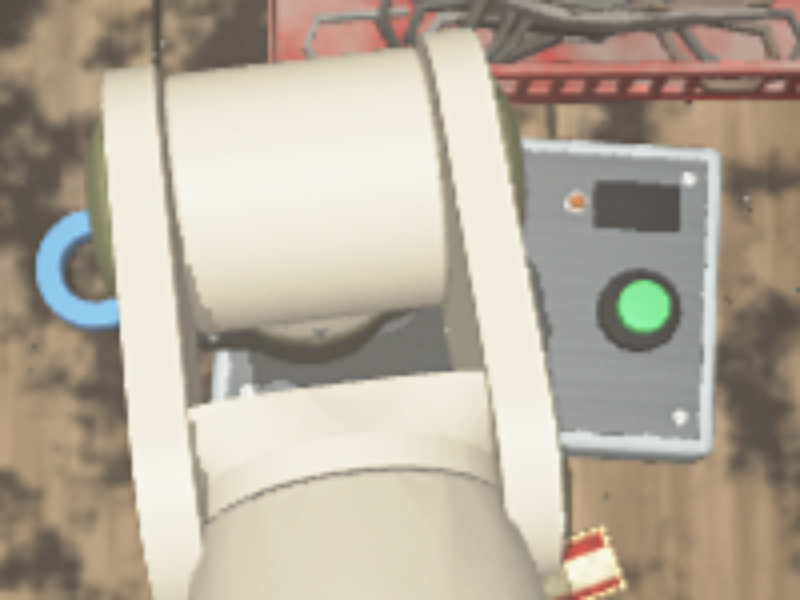

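View pics/scene3c.png

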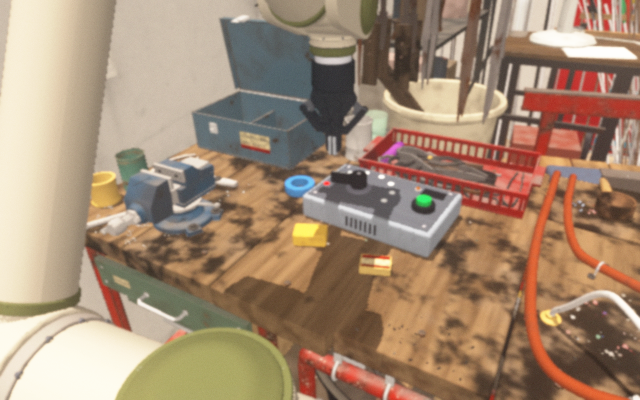

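```bash
python3 - <<'E'
from h import *
import cv2
print(proj("scene",[.2444,.4924,.1942]),proj("scene",[.2428,.4904,.3003]))
print(proj("scene",[.5406,.1795,.0855]),proj("scene",[.5406,.1795,.1316]))
im=cv2.imread("pics/scene3c.png"); cv2.imwrite("pics/scene3d.png",cv2.resize(im[80:220,280:400],None,fx=5,fy=5,interpolation=cv2.INTER_NEAREST)[:600])
im=cv2.imread("pics/scene0.png"); cv2.imwrite("pics/scene0d.png",cv2.resize(im[0:150,0:130],None,fx=4,fy=4,interpolation=cv2.INTER_NEAREST)[:600])
E
```

```text
[[ 78.76162119 155.75898971]] [[57.48642372 92.71169012]]
[[333.78205935 178.20160998]] [[333.47556759 156.80728393]]
```

View pics/scene3d.png

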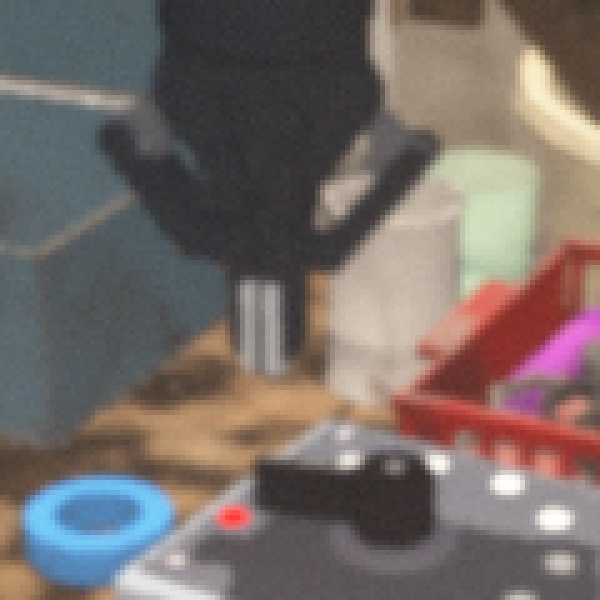

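View pics/scene0d.png

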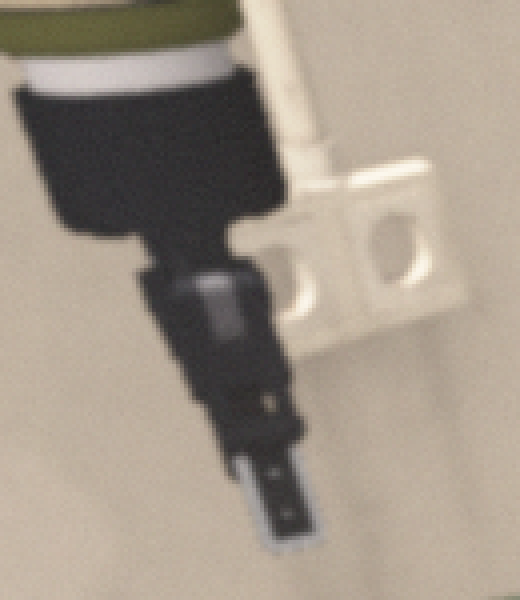

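>>> play_rows --travel '[[0.2,0.2,-1],[0.1,0,-1],[0,0,-0.8],[0,0,0],[0,0,0]]' --rotation '[[0,-0.01,0.01],[0,0,0],[0,0,0],[0,0,0],[0,0,0]]' --claw '[0,0,0,0,0]'

```text
time_s: 2.85
position: [0.5483, 0.182, 0.0801]
tool_rot: [[0.015, -0.186, 0.982], [0.003, 0.983, 0.186], [-1.0, 0.0, 0.016]]
ft_force: [0.2, 0.5, 0.7]
grip_width: -0.0004
```

```bash
python3 - <<'E'
from h import *
import cv2
st(0,.027)
im=env.get_image("scene")[:,:,::-1]
cv2.imwrite("pics/scene4c.png",cv2.resize(im[80:220,280:400],None,fx=5,fy=5,interpolation=cv2.INTER_CUBIC)[:600])
P=env.observe()["position"]; print((proj("scene",P)-[280,80])*5)
E
```

```text
t 2.85 pos [0.5483 0.182  0.0801] target [0.5432 0.1817 0.07  ] travel cm [-0.52 -0.03 -1.01] rot [-0.003  0.015 -0.   ] F [0.2 0.5 0.7]
[[272.6160564  493.70896722]]
```

View pics/scene4c.png

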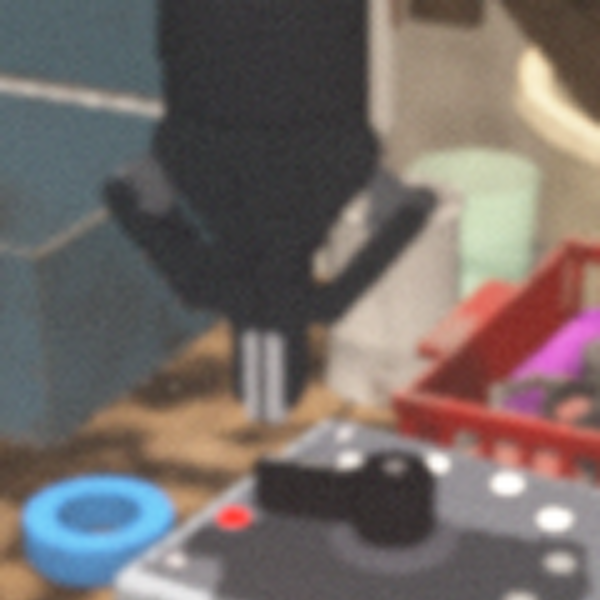

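>>> play_rows --travel '[[-0.2,0,-0.6],[-0.2,0,-0.6],[0,0,-0.2],[0,0,0]]' --rotation '[[0,0.01,0],[0,0,0],[0,0,0],[0,0,0]]' --claw '[0,0,0,0]'

```text
time_s: 3.23
position: [0.5443, 0.1819, 0.0656]
tool_rot: [[0.006, -0.185, 0.983], [0.004, 0.983, 0.185], [-1.0, 0.002, 0.006]]
ft_force: [0.3, -0.5, -1.0]
grip_width: -0.0002
```

```bash
python3 - <<'E'
from h import *
st(0,.027);st(0,.017); st(.333,.017);st(.666,.017)
E
```

```text
t 3.2333 pos [0.5443 0.1819 0.0656] target [0.5432 0.1817 0.07  ] travel cm [-0.11 -0.02  0.44] rot [-0.004  0.006  0.   ] F [ 0.3 -0.5 -1. ]
t 3.2333 pos [0.5443 0.1819 0.0656] target [0.553  0.1836 0.07  ] travel cm [0.87 0.17 0.44] rot [-0.004  0.006  0.   ] F [ 0.3 -0.5 -1. ]
t 3.2333 pos [0.5443 0.1819 0.0656] target [0.5603 0.1873 0.07  ] travel cm [1.6  0.54 0.44] rot [-0.003  0.006 -0.174] F [ 0.3 -0.5 -1. ]
t 3.2333 pos [0.5443 0.1819 0.0656] target [0.5682 0.1897 0.07  ] travel cm [2.39 0.77 0.44] rot [-0.003  0.006 -0.348] F [ 0.3 -0.5 -1. ]
```

>>> play_rows --travel '[[0.4,0.1,0.1],[0.4,0.1,0.1],[0.3,0.15,0],[0.3,0.15,0],[0.3,0.1,0],[0,0,0]]' --rotation '[[0,0,0],[0,0,-0.03],[0,0,-0.05],[0,0,-0.05],[0,0,-0.05],[0,0,0]]' --claw '[0,0,0,0,0,0]'

```text
time_s: 3.73
position: [0.5636, 0.1884, 0.0685]
tool_rot: [[0.007, 0.002, 1.0], [0.003, 1.0, -0.002], [-1.0, 0.003, 0.007]]
ft_force: [0.2, -0.4, -0.3]
grip_width: 0.0001
```

```bash
python3 - <<'E'
from h import *
import cv2
st(.333,.017)
im=env.get_image("scene")[:,:,::-1]
cv2.imwrite("pics/scene5c.png",cv2.resize(im[80:220,280:400],None,fx=5,fy=5,interpolation=cv2.INTER_CUBIC)[:600])
P=env.observe()["position"]; print((proj("scene",P)-[280,80])*5)
E
```

```text
t 3.7333 pos [0.5636 0.1884 0.0685] target [0.5603 0.1873 0.07  ] travel cm [-0.33 -0.12  0.15] rot [-0.003  0.007  0.014] F [ 0.2 -0.4 -0.3]
[[276.50129287 499.78594963]]
```

View pics/scene5c.png

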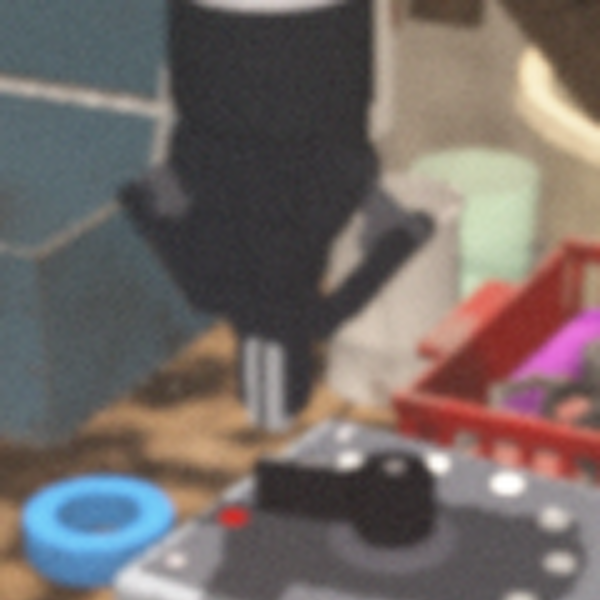

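```bash
python3 - <<'E'
from h import *
import cv2
for z in (.194,.23,.25,.3): print(z,(proj("top",[.2444,.4924,z])-[0,300])*5)
im=cv2.imread("pics/top0.png"); cv2.imwrite("pics/top0g.png",cv2.resize(im[300:400,0:160],None,fx=5,fy=5,interpolation=cv2.INTER_CUBIC))
for z in (.3,.335): print(z,(proj("top",[.2428,.4904,z])-[0,300])*5)
im=cv2.imread("pics/top1.png"); cv2.imwrite("pics/top1g.png",cv2.resize(im[300:400,0:160],None,fx=5,fy=5,interpolation=cv2.INTER_CUBIC))
E
```

```text
0.194 [[677.11231509 206.5237391 ]]
0.23 [[627.96569942 233.12628264]]
0.25 [[598.31949192 249.17346138]]
0.3 [[515.59611293 293.95075197]]
0.3 [[522.29912739 299.54514684]]
0.335 [[456.11785998 335.93710735]]
```

View pics/top0g.png

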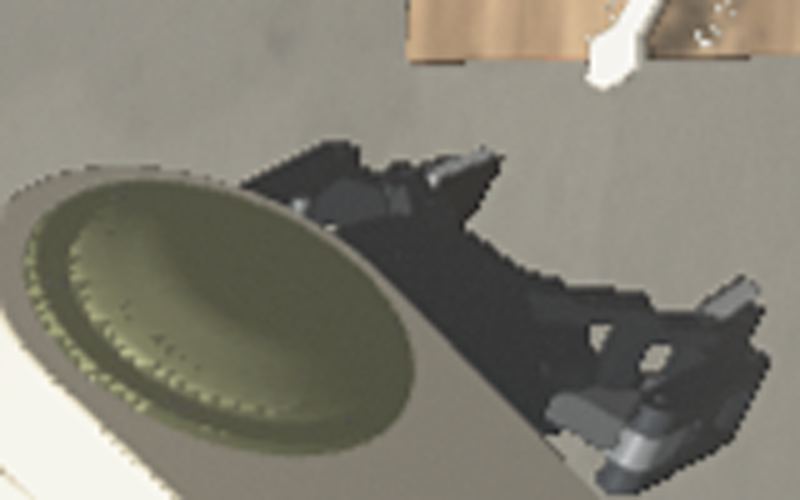

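View pics/top1g.png

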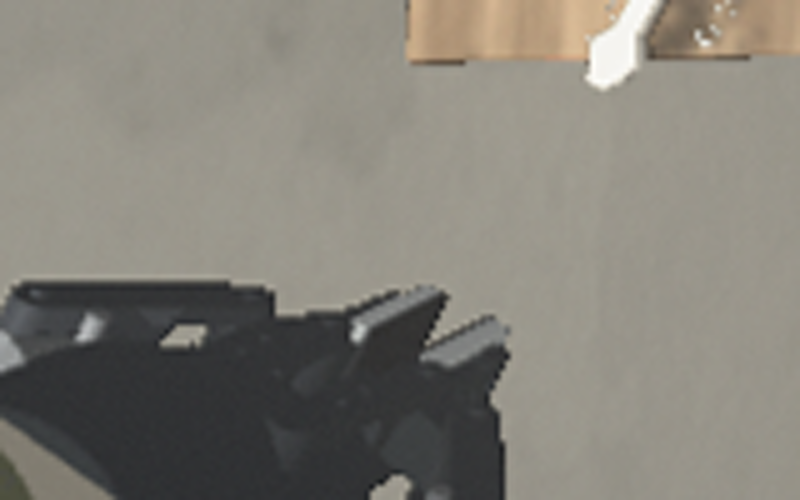

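>>> play_rows --travel '[[-0.6,-0.2,0],[-0.6,-0.2,0],[-0.6,-0.2,0],[-0.4,-0.1,0],[0,0,0]]' --rotation '[[0,0,0.05],[0,0,0.05],[0,0,0.05],[0,0,0.04],[0,0,0]]' --claw '[0,0,0,0,0]'

```text
time_s: 4.2
position: [0.5407, 0.1811, 0.0688]
tool_rot: [[0.007, -0.207, 0.978], [0.004, 0.978, 0.207], [-1.0, 0.003, 0.008]]
ft_force: [0.9, 0.3, -0.6]
grip_width: 0.0001
```

```bash
python3 - <<'E'
from h import *
st(0,.027,z=.045)
E
```

```text
t 4.2 pos [0.5407 0.1811 0.0688] target [0.5432 0.1817 0.045 ] travel cm [ 0.25  0.06 -2.38] rot [-0.004  0.007 -0.022] F [ 0.9  0.3 -0.6]
```

>>> play_rows --travel '[[0,0,-0.7],[0,0,-0.7],[0,0,-0.6],[0,0,0],[0,0,0]]' --rotation '[[0,0.007,-0.02],[0,0,0],[0,0,0],[0,0,0],[0,0,0]]' --claw '[0,0,0,0,0]'

```text
time_s: 4.62
position: [0.5412, 0.1811, 0.0463]
tool_rot: [[-0.001, -0.184, 0.983], [0.004, 0.983, 0.184], [-1.0, 0.004, -0.0]]
ft_force: [0.4, -0.3, 0.2]
grip_width: 0.0
```

```bash
python3 - <<'E'
from h import *
import cv2
st(0,.027,z=.038)
im=env.get_image("scene")[:,:,::-1]
cv2.imwrite("pics/scene6c.png",cv2.resize(im[100:220,280:400],None,fx=5,fy=5,interpolation=cv2.INTER_CUBIC)[:600])
P=env.observe()["position"]
for d in (0,.03,.035): print((proj("scene",P+[0,0,d])-[280,100])*5)
E
```

```text
t 4.6167 pos [0.5412 0.1811 0.0463] target [0.5432 0.1817 0.038 ] travel cm [ 0.19  0.06 -0.83] rot [-0.004 -0.001  0.002] F [ 0.4 -0.3  0.2]
[[267.24035402 476.08112955]]
[[266.24723377 410.2450574 ]]
[[266.07836408 399.05032326]]
```

View pics/scene6c.png

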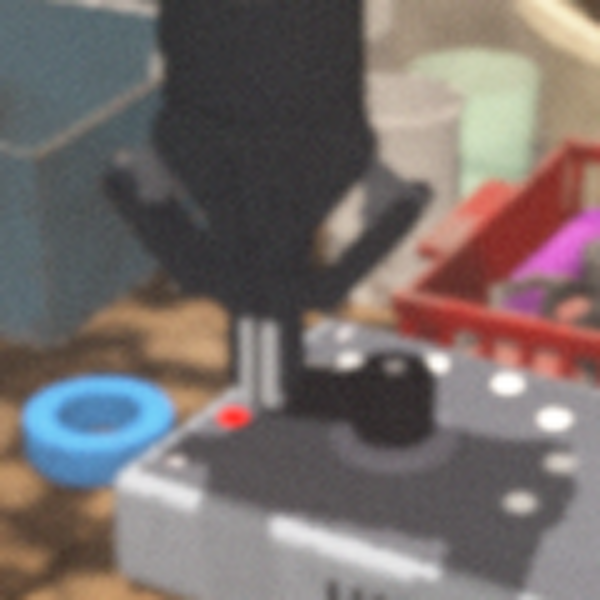

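>>> play_rows --travel '[[0,0,-0.6],[0.3,0,-0.4],[0,0,0]]' --rotation '[[0,0,0],[0,0,0],[0,0,0]]' --claw '[0,0,0]'

```text
time_s: 4.92
position: [0.5447, 0.1812, 0.0356]
tool_rot: [[-0.0, -0.184, 0.983], [0.004, 0.983, 0.184], [-1.0, 0.004, 0.0]]
ft_force: [0.4, 0.7, 0.1]
grip_width: 0.0006
```

```bash
python3 - <<'E'
from h import *
st(0,.022,z=.038);st(0,.017,z=.038); st(.333,.017,z=.038);st(.666,.017,z=.038)
E
```

```text
t 4.9167 pos [0.5447 0.1812 0.0356] target [0.5481 0.1826 0.038 ] travel cm [0.34 0.14 0.24] rot [-0.004 -0.     0.002] F [0.4 0.7 0.1]
t 4.9167 pos [0.5447 0.1812 0.0356] target [0.553  0.1836 0.038 ] travel cm [0.83 0.24 0.24] rot [-0.004 -0.     0.002] F [0.4 0.7 0.1]
t 4.9167 pos [0.5447 0.1812 0.0356] target [0.5603 0.1873 0.038 ] travel cm [1.56 0.61 0.24] rot [-0.004  0.    -0.173] F [0.4 0.7 0.1]
t 4.9167 pos [0.5447 0.1812 0.0356] target [0.5682 0.1897 0.038 ] travel cm [2.35 0.84 0.24] rot [-0.004  0.    -0.347] F [0.4 0.7 0.1]
```

Push through the first click (to about 0.7 of a step).

>>> play_rows --travel '[[0.4,0.1,0.1],[0.4,0.15,0],[0.25,0.12,0],[0.25,0.12,0],[0.25,0.1,0],[0.25,0.08,0],[0.25,0.08,0],[0.25,0.07,0],[0,0,0]]' --rotation '[[0,0,0],[0,0,0],[0,0,-0.06],[0,0,-0.06],[0,0,-0.06],[0,0,-0.06],[0,0,-0.06],[0,0,-0.05],[0,0,0]]' --claw '[0,0,0,0,0,0,0,0,0]'

```text
time_s: 5.67
position: [0.5708, 0.1909, 0.0372]
tool_rot: [[0.0, 0.181, 0.984], [0.005, 0.983, -0.181], [-1.0, 0.005, -0.001]]
ft_force: [0.4, -0.5, 0.3]
grip_width: 0.0001
```

```bash
cat > look.py <<'E'
from h import *
import cv2,sys
im=env.get_image("scene")[:,:,::-1]
cv2.imwrite(f"pics/{sys.argv[1]}.png",cv2.resize(im[100:220,280:440],None,fx=5,fy=5,interpolation=cv2.INTER_CUBIC)[:600])
for k in map(float,sys.argv[2:]): st(k,.017,z=.038)
E
python3 look.py s7 .666 1 1.33 1.7
```

```text
t 5.7167 pos [0.5706 0.1908 0.0372] target [0.5682 0.1897 0.038 ] travel cm [-0.24 -0.12  0.08] rot [-0.005  0.     0.017] F [-0.7 -0.3 -0.4]
t 5.7167 pos [0.5706 0.1908 0.0372] target [0.5763 0.1906 0.038 ] travel cm [ 0.58 -0.02  0.08] rot [-0.005  0.001 -0.158] F [-0.7 -0.3 -0.4]
t 5.7167 pos [0.5706 0.1908 0.0372] target [0.5845 0.1902 0.038 ] travel cm [ 1.39 -0.06  0.08] rot [-0.005  0.001 -0.33 ] F [-0.7 -0.3 -0.4]
t 5.7167 pos [0.5706 0.1908 0.0372] target [0.5933 0.188  0.038 ] travel cm [ 2.27 -0.28  0.08] rot [-0.005  0.002 -0.524] F [-0.7 -0.3 -0.4]
```

View pics/s7.png

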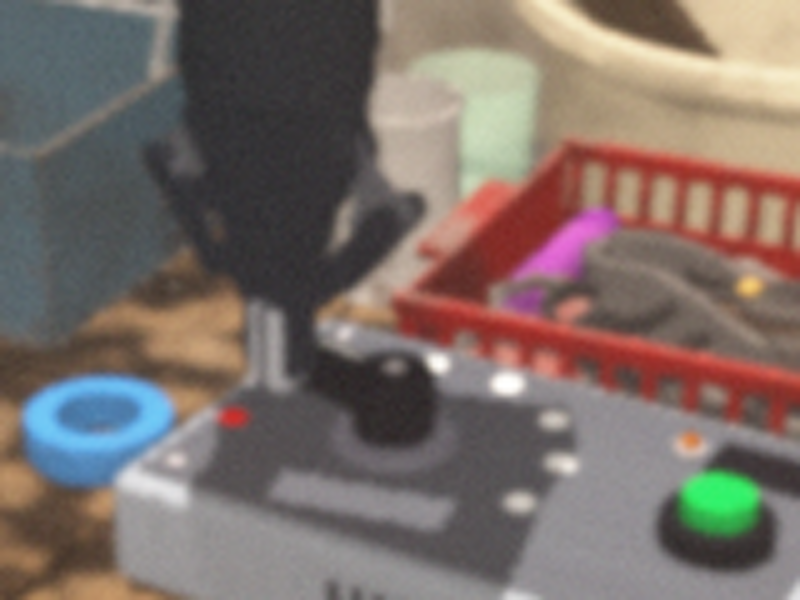

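>>> play_rows --travel '[[0.2,0,0],[0.2,0,0],[0.2,-0.02,0],[0.2,0,0],[0.2,-0.02,0],[0.2,-0.02,0],[0.2,-0.02,0],[0.2,-0.04,0],[0.2,-0.06,0],[0.2,-0.06,0],[0.2,-0.06,0],[0,0,0]]' --rotation '[[0,0,-0.05],[0,0,-0.05],[0,0,-0.05],[0,0,-0.05],[0,0,-0.05],[0,0,-0.05],[0,0,-0.05],[0,0,-0.05],[0,0,-0.05],[0,0,-0.05],[0,0,-0.02],[0,0,0]]' --claw '[0,0,0,0,0,0,0,0,0,0,0,0]'

```text
time_s: 6.72
position: [0.5926, 0.1892, 0.0378]
tool_rot: [[0.001, 0.645, 0.764], [0.006, 0.764, -0.645], [-1.0, 0.005, -0.003]]
ft_force: [-0.1, -0.8, 0.0]
grip_width: -0.0003
```

```bash
python3 look.py s8 1.7 2 2.35 2.7
```

```text
t 6.7667 pos [0.5924 0.1892 0.0378] target [0.5933 0.188  0.038 ] travel cm [ 0.1  -0.12  0.02] rot [-0.006  0.001 -0.004] F [-0.  -0.5  0.6]
t 6.7667 pos [0.5924 0.1892 0.0378] target [0.6001 0.1851 0.038 ] travel cm [ 0.78 -0.42  0.02] rot [-0.006  0.001 -0.161] F [-0.  -0.5  0.6]
t 6.7667 pos [0.5924 0.1892 0.0378] target [0.6073 0.1803 0.038 ] travel cm [ 1.5  -0.89  0.02] rot [-0.006  0.002 -0.344] F [-0.  -0.5  0.6]
t 6.7667 pos [0.5924 0.1892 0.0378] target [0.6135 0.1743 0.038 ] travel cm [ 2.12 -1.49  0.02] rot [-0.006  0.002 -0.527] F [-0.  -0.5  0.6]
```

View pics/s8.png

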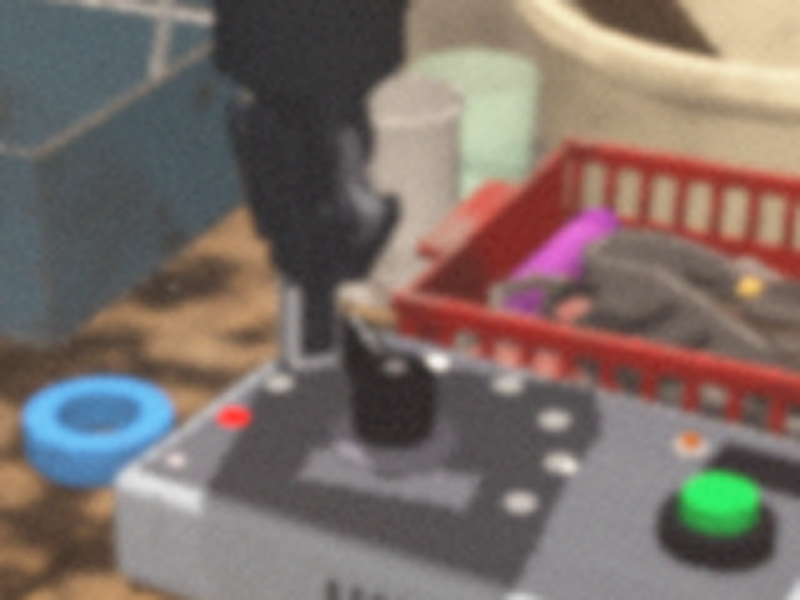

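```bash
python3 - <<'E'
from h import *
for k in range(6):
    a=np.radians(105-30*k)
    print(k,((proj("scene",toW([[-.005+.058*np.cos(a),.05+.058*np.sin(a),.0855]],PP))-[280,100])*5).round().tolist(),((proj("scene",toW([[-.005+.068*np.cos(a),.05+.068*np.sin(a),.055]],PP))-[280,100])*5).round().tolist())
E
```

```text
0 [[254.0, 352.0]] [[232.0, 415.0]]
1 [[293.0, 323.0]] [[278.0, 380.0]]
2 [[357.0, 308.0]] [[350.0, 362.0]]
3 [[429.0, 308.0]] [[433.0, 362.0]]
4 [[493.0, 324.0]] [[507.0, 382.0]]
5 [[534.0, 354.0]] [[554.0, 418.0]]
```

>>> play_rows --travel '[[0.22,-0.12,0],[0.22,-0.12,0],[0.22,-0.12,0],[0.2,-0.13,0],[0.2,-0.13,0],[0.2,-0.13,0],[0.18,-0.15,0],[0.17,-0.16,0],[0.16,-0.16,0],[0.15,-0.16,0],[0,0,0]]' --rotation '[[0,0,-0.05],[0,0,-0.05],[0,0,-0.05],[0,0,-0.05],[0,0,-0.05],[0,0,-0.05],[0,0,-0.05],[0,0,-0.05],[0,0,-0.05],[0,0,-0.05],[0,0,0]]' --claw '[0,0,0,0,0,0,0,0,0,0,0]'

```text
time_s: 7.68
position: [0.6108, 0.1767, 0.0379]
tool_rot: [[0.003, 0.932, 0.362], [0.008, 0.362, -0.932], [-1.0, 0.005, -0.006]]
ft_force: [-0.4, 0.2, -0.1]
grip_width: -0.0001
```

```bash
python3 look.py s9 2.7 3 3.35 3.7
```

```text
t 7.7333 pos [0.6106 0.1768 0.0379] target [0.6135 0.1743 0.038 ] travel cm [ 0.29 -0.25  0.01] rot [-0.008  0.003 -0.029] F [-0.4  0.  -1.4]
t 7.7333 pos [0.6106 0.1768 0.0379] target [0.6179 0.1684 0.038 ] travel cm [ 0.73 -0.85  0.01] rot [-0.007  0.003 -0.186] F [-0.4  0.  -1.4]
t 7.7333 pos [0.6106 0.1768 0.0379] target [0.6218 0.1606 0.038 ] travel cm [ 1.12 -1.62  0.01] rot [-0.007  0.004 -0.369] F [-0.4  0.  -1.4]
t 7.7333 pos [0.6106 0.1768 0.0379] target [0.6242 0.1524 0.038 ] travel cm [ 1.35 -2.45  0.01] rot [-0.007  0.005 -0.552] F [-0.4  0.  -1.4]
```

View pics/s9.png

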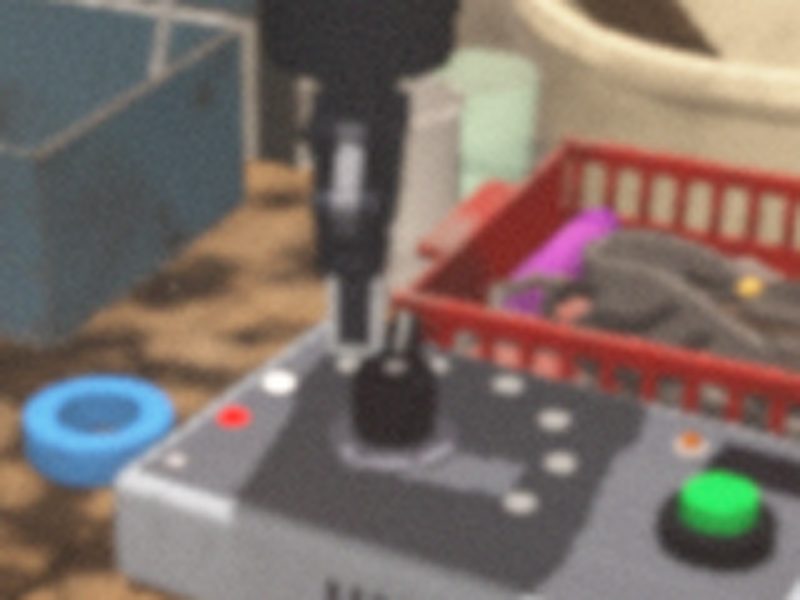

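>>> play_rows --travel '[[0.18,-0.15,0],[0.17,-0.16,0],[0.12,-0.14,0],[0,0,0]]' --rotation '[[0,0,-0.04],[0,0,-0.04],[0,0,0],[0,0,0]]' --claw '[0,0,0,0]'

```text
time_s: 8.07
position: [0.6149, 0.1726, 0.038]
tool_rot: [[0.003, 0.955, 0.297], [0.007, 0.297, -0.955], [-1.0, 0.005, -0.006]]
ft_force: [0.6, -0.4, 0.2]
grip_width: 0.0001
```

```bash
python3 look.py s10 2.7 3 3.35 3.7 3.8
```

```text
t 8.1167 pos [0.6147 0.1727 0.038 ] target [0.6135 0.1743 0.038 ] travel cm [-0.12  0.16 -0.  ] rot [-0.008  0.002  0.043] F [ 0.5 -0.1  0.4]
t 8.1167 pos [0.6147 0.1727 0.038 ] target [0.6179 0.1684 0.038 ] travel cm [ 0.32 -0.44 -0.  ] rot [-0.007  0.003 -0.114] F [ 0.5 -0.1  0.4]
t 8.1167 pos [0.6147 0.1727 0.038 ] target [0.6218 0.1606 0.038 ] travel cm [ 0.7  -1.21 -0.  ] rot [-0.007  0.004 -0.298] F [ 0.5 -0.1  0.4]
t 8.1167 pos [0.6147 0.1727 0.038 ] target [0.6242 0.1524 0.038 ] travel cm [ 0.94 -2.04 -0.  ] rot [-0.007  0.004 -0.481] F [ 0.5 -0.1  0.4]
t 8.1167 pos [0.6147 0.1727 0.038 ] target [0.6246 0.1499 0.038 ] travel cm [ 0.98 -2.28 -0.  ] rot [-0.007  0.005 -0.533] F [ 0.5 -0.1  0.4]
```

View pics/s10.png

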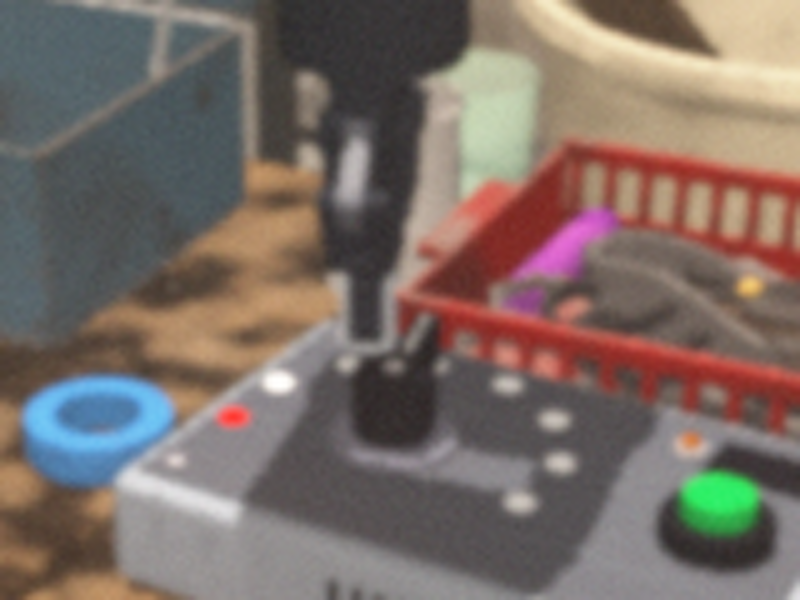

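>>> play_rows --travel '[[0.11,-0.15,0],[0.11,-0.15,0],[0.11,-0.15,0],[0.1,-0.19,0],[0.1,-0.19,0],[0.1,-0.19,0],[0.09,-0.19,0],[0.07,-0.2,0],[0.06,-0.2,0],[0.05,-0.15,0],[0,0,0]]' --rotation '[[0,0,-0.04],[0,0,-0.04],[0,0,-0.04],[0,0,-0.045],[0,0,-0.045],[0,0,-0.045],[0,0,-0.045],[0,0,-0.05],[0,0,-0.05],[0,0,-0.05],[0,0,0]]' --claw '[0,0,0,0,0,0,0,0,0,0,0]'

```text
time_s: 9.03
position: [0.6228, 0.1575, 0.0382]
tool_rot: [[0.006, 0.989, -0.146], [0.009, -0.146, -0.989], [-1.0, 0.005, -0.009]]
ft_force: [0.6, -0.4, 1.0]
grip_width: -0.0001
```

```bash
python3 look.py s11 3.5 3.7 3.8
```

```text
t 9.0833 pos [0.6227 0.1576 0.0382] target [0.623  0.1571 0.038 ] travel cm [ 0.03 -0.05 -0.02] rot [-0.009  0.006  0.069] F [-0.6 -0.1 -0.7]
t 9.0833 pos [0.6227 0.1576 0.0382] target [0.6242 0.1524 0.038 ] travel cm [ 0.14 -0.53 -0.02] rot [-0.008  0.006 -0.036] F [-0.6 -0.1 -0.7]
t 9.0833 pos [0.6227 0.1576 0.0382] target [0.6246 0.1499 0.038 ] travel cm [ 0.18 -0.77 -0.02] rot [-0.008  0.007 -0.088] F [-0.6 -0.1 -0.7]
```

View pics/s11.png

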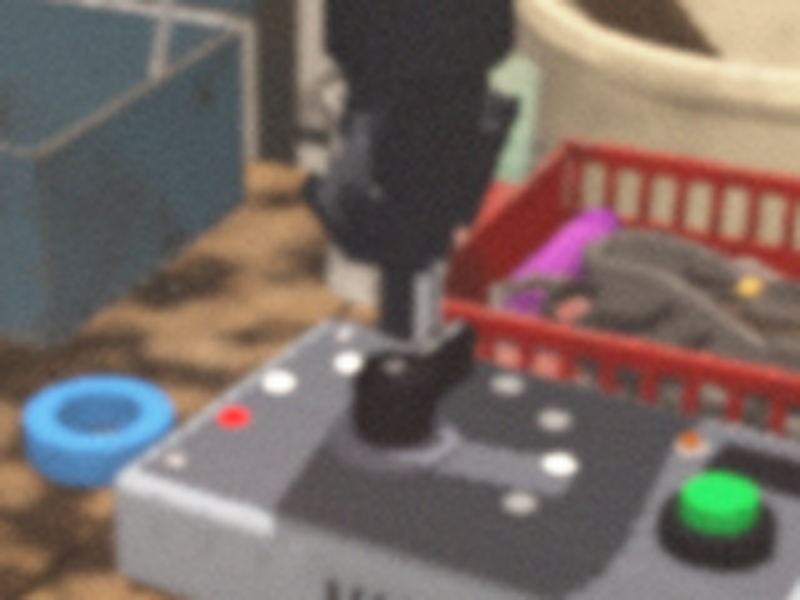

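>>> play_rows --travel '[[0.05,-0.18,0],[0.05,-0.18,0],[0.03,-0.15,0],[0,0,0],[0,0,0]]' --rotation '[[0,0,-0.02],[0,0,-0.02],[0,0,-0.02],[0,0,0],[0,0,0]]' --claw '[0,0,0,0,0]'

```text
time_s: 9.5
position: [0.6239, 0.1524, 0.0382]
tool_rot: [[0.007, 0.979, -0.202], [0.008, -0.202, -0.979], [-1.0, 0.005, -0.009]]
ft_force: [-0.2, 0.9, -1.0]
grip_width: 0.0002
```

```bash
python3 look.py s12 3.7 3.8
```

```text
t 9.55 pos [0.6239 0.1524 0.0382] target [0.6242 0.1524 0.038 ] travel cm [ 0.03 -0.   -0.02] rot [-0.008  0.006  0.023] F [ 0.3 -0.6 -0.2]
t 9.55 pos [0.6239 0.1524 0.0382] target [0.6246 0.1499 0.038 ] travel cm [ 0.07 -0.24 -0.02] rot [-0.008  0.007 -0.029] F [ 0.3 -0.6 -0.2]
```

View pics/s12.png

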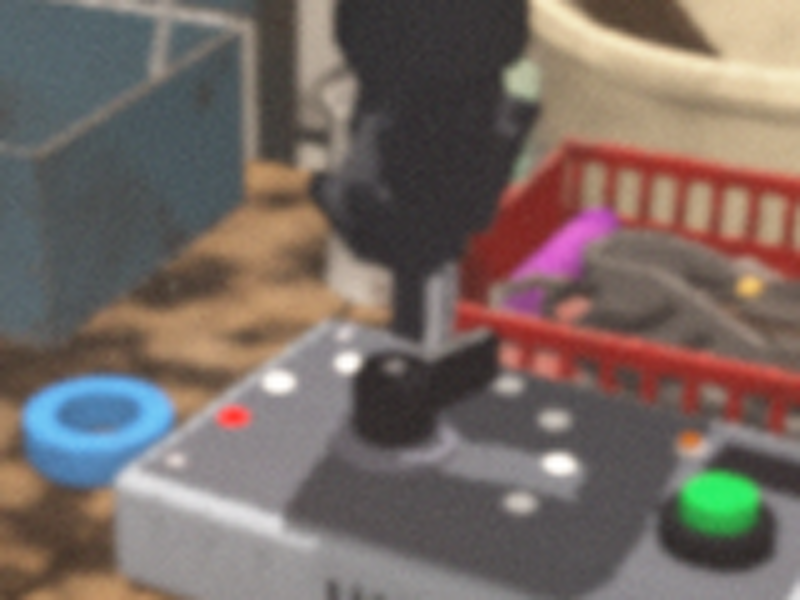

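>>> play_rows --travel '[[0.3,0.8,0],[0.3,0.8,0],[0,0,2],[0,0,3],[0,0,3],[-1.5,-3,0],[-1.5,-3.4,0],[-1.5,-3.4,0],[-1.5,-3.4,0],[-0.8,-3,0],[0,0,0]]' --rotation '[[0,0,0],[0,0,0],[0,0,0],[0,0,0],[0,0,0],[0,0,0],[0,0,0],[0,0,0],[0,0,0],[0,0,0],[0,0,0]]' --claw '[0,0,0,0,0,0,0,0,0,0,0]'

```text
time_s: 10.47
position: [0.5615, 0.0115, 0.1218]
tool_rot: [[0.01, 0.982, -0.189], [0.008, -0.189, -0.982], [-1.0, 0.008, -0.01]]
ft_force: [0.3, -0.1, 0.2]
grip_width: -0.0002
```

```bash
cat > look2.py <<'E'
from h import *
import cv2,sys
o=env.observe();print(o["time_s"],o["position"].round(4),((np.array([.5617,.0047,0])-o["position"])*100).round(2)[:2],o["ft_force"].round(1),o["tool_rot"][:,0].round(3))
for d in (.03,.035): print((proj("scene",o["position"]+[0,0,d])-[300,80])*5)
im=env.get_image("scene")[:,:,::-1]
cv2.imwrite(f"pics/{sys.argv[1]}.png",cv2.resize(im[80:220,300:460],None,fx=4,fy=4,interpolation=cv2.INTER_CUBIC)[:600])
if len(sys.argv)>2:
    im=env.get_image("top")[:,:,::-1]; cv2.imwrite(f"pics/{sys.argv[1]}t.png",cv2.resize(im[90:240,240:440],None,fx=4,fy=4))
E
python3 look2.py s13 1
```

```text
10.4667 [0.5615 0.0115 0.1218] [ 0.02 -0.68] [ 0.3 -0.1  0.2] [ 0.01   0.008 -1.   ]
[[617.85299249 400.73189504]]
[[619.12818583 387.81838363]]
```

View pics/s13.png

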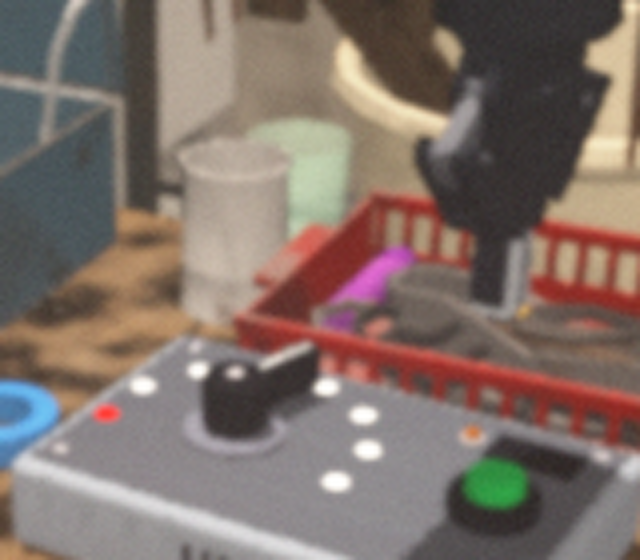

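View pics/s13t.png

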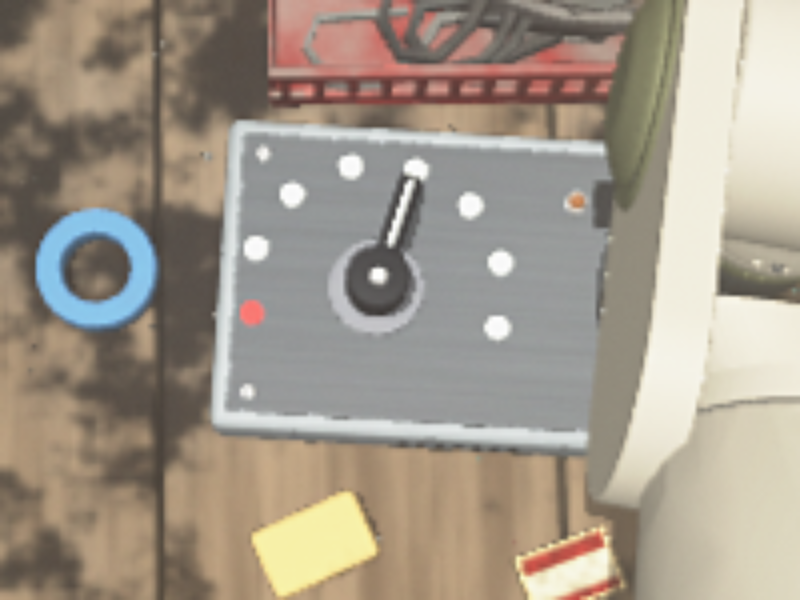

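>>> play_rows --travel '[[0,-0.6,-2],[0,0,-2],[0,0,-1.5],[0,0,-0.5],[0,0,0],[0,0,0]]' --rotation '[[0,0.01,0],[0,0,0],[0,0,0],[0,0,0],[0,0,0],[0,0,0]]' --claw '[0,0,0,0,0,0]'

```text
time_s: 11.07
position: [0.5665, 0.0163, 0.0608]
tool_rot: [[0.005, 0.984, -0.18], [0.011, -0.18, -0.984], [-1.0, 0.003, -0.011]]
ft_force: [-0.1, 0.2, 0.1]
grip_width: 0.0001
```

```bash
python3 look2.py s14
```

```text
11.0667 [0.5665 0.0163 0.0608] [-0.48 -1.16] [-0.1  0.2  0.1] [ 0.005  0.011 -1.   ]
[[594.69391361 543.0421524 ]]
[[595.84023039 531.1480671 ]]
```

View pics/s14.png

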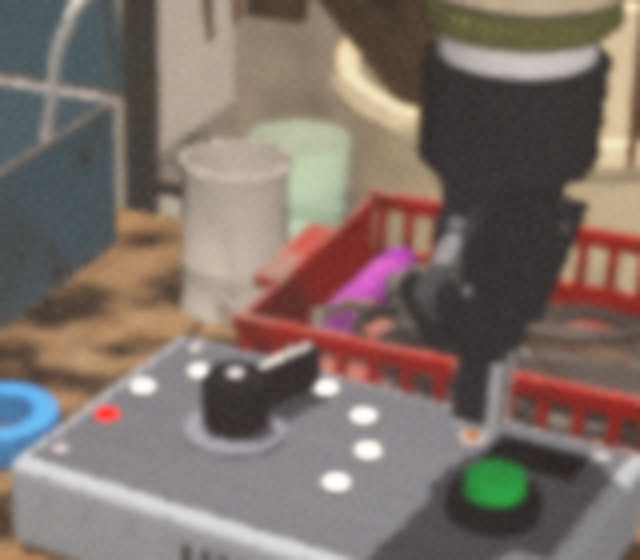

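>>> play_rows --travel '[[-0.2,-0.4,0],[-0.2,-0.4,0],[-0.1,-0.3,0],[0,0,0]]' --rotation '[[0,0,0],[0,0,0],[0,0,0],[0,0,0]]' --claw '[0,0,0,0]'

```text
time_s: 11.45
position: [0.5626, 0.0049, 0.0636]
tool_rot: [[0.01, 0.984, -0.178], [0.01, -0.178, -0.984], [-1.0, 0.008, -0.011]]
ft_force: [-0.4, 0.0, 0.3]
grip_width: -0.0001
```

```bash
python3 look2.py s15
```

```text
11.45 [0.5626 0.0049 0.0636] [-0.09 -0.02] [-0.4  0.   0.3] [ 0.01  0.01 -1.  ]
[[622.19507815 547.86550089]]
[[623.44059974 535.85121734]]
```

View pics/s15.png

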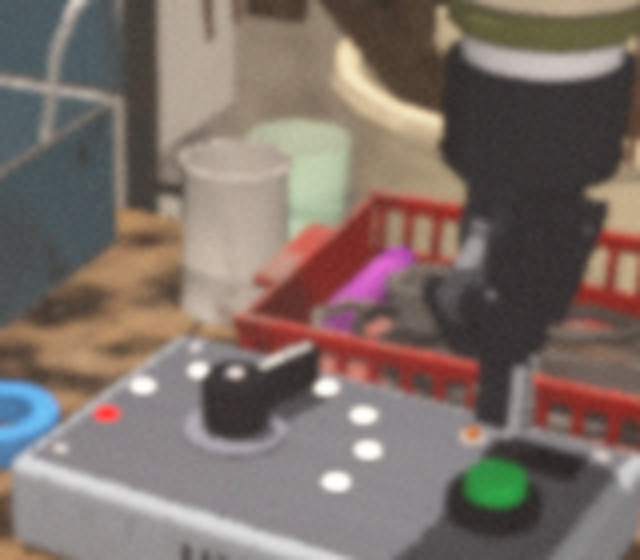

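>>> play_rows --travel '[[0,0,-0.6],[0,0,-0.6],[0,0,0]]' --rotation '[[-0.005,0.005,0],[0,0,0],[0,0,0]]' --claw '[0,0,0]'

```text
time_s: 11.75
position: [0.5629, 0.0046, 0.0512]
tool_rot: [[0.006, 0.984, -0.179], [0.004, -0.179, -0.984], [-1.0, 0.005, -0.005]]
ft_force: [-0.9, -0.1, 0.2]
grip_width: -0.0002
```

```bash
python3 look2.py s16
```

```text
11.75 [0.5629 0.0046 0.0512] [-0.12  0.01] [-0.9 -0.1  0.2] [ 0.006  0.004 -1.   ]
[[620.13569065 577.17083577]]
[[621.3650476  565.34182233]]
```

View pics/s16.png

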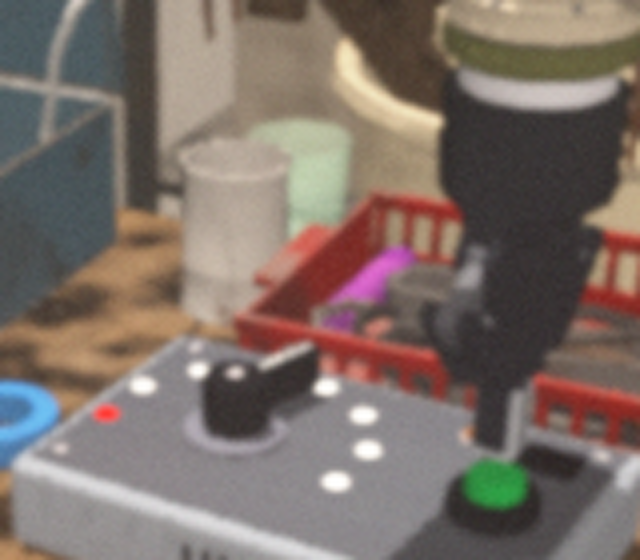

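>>> play_rows --travel '[[-0.2,0,-0.2],[0,0,-0.2],[0,0,0]]' --rotation '[[0,0,0],[0,0,0],[0,0,0]]' --claw '[0,0,0]'

```text
time_s: 12.05
position: [0.5608, 0.0048, 0.0469]
tool_rot: [[0.006, 0.984, -0.179], [0.004, -0.179, -0.984], [-1.0, 0.005, -0.005]]
ft_force: [-0.8, -1.1, -0.5]
grip_width: 0.0
```

>>> play_rows --travel '[[0,0,-0.2],[0,0,-0.1],[0,0,0]]' --rotation '[[0,0,0],[0,0,0],[0,0,0]]' --claw '[0,0,0]'

```text
time_s: 12.3
position: [0.5608, 0.0048, 0.0436]
tool_rot: [[0.006, 0.984, -0.179], [0.004, -0.179, -0.984], [-1.0, 0.005, -0.005]]
ft_force: [0.2, -0.1, 0.4]
grip_width: 0.0002
```

```bash
python3 look2.py s17
```

```text
12.3 [0.5608 0.0048 0.0436] [ 0.09 -0.01] [ 0.2 -0.1  0.4] [ 0.006  0.004 -1.   ]
[[615.82032097 597.50236021]]
[[617.03267643 585.77125682]]
```

View pics/s17.png

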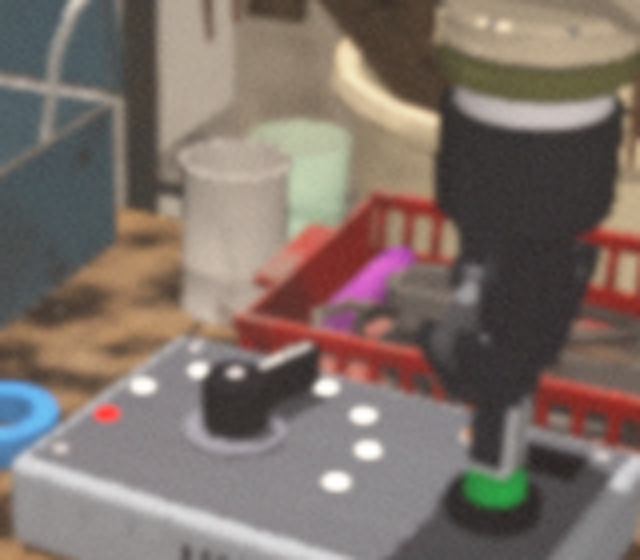

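>>> play_rows --travel '[[0,0,-0.15],[0,0,-0.15],[0,0,0]]' --rotation '[[0,0,0],[0,0,0],[0,0,0]]' --claw '[0,0,0]'

```text
time_s: 12.6
position: [0.561, 0.0048, 0.0406]
tool_rot: [[0.006, 0.984, -0.179], [0.004, -0.179, -0.984], [-1.0, 0.005, -0.005]]
ft_force: [-0.3, 0.3, -0.1]
grip_width: 0.0001
```

>>> play_rows --travel '[[0,0,-0.15],[0,0,-0.1],[0,0,0]]' --rotation '[[0,0,0],[0,0,0],[0,0,0]]' --claw '[0,0,0]'

```text
time_s: 12.85
position: [0.5611, 0.0048, 0.0383]
tool_rot: [[0.007, 0.984, -0.179], [0.004, -0.179, -0.984], [-1.0, 0.006, -0.005]]
ft_force: [-0.3, -0.1, 3.3]
grip_width: 0.0002
```

>>> play_rows --travel '[[0,0,-0.15],[0,0,-0.15],[0,0,0]]' --rotation '[[0,0,0],[0,0,0],[0,0,0]]' --claw '[0,0,0]'

```text
time_s: 13.1
position: [0.5611, 0.0048, 0.0356]
tool_rot: [[0.007, 0.984, -0.178], [0.003, -0.178, -0.984], [-1.0, 0.006, -0.005]]
ft_force: [-0.5, -0.0, 3.8]
grip_width: -0.0002
```

>>> play_rows --travel '[[0,0,-0.15],[0,0,0]]' --rotation '[[0,0,0],[0,0,0]]' --claw '[0,0]'

```text
time_s: 13.27
position: [0.5612, 0.0048, 0.0346]
tool_rot: [[0.008, 0.984, -0.178], [0.003, -0.178, -0.984], [-1.0, 0.007, -0.005]]
ft_force: [-1.9, 0.4, 4.1]
grip_width: -0.0001
```

>>> play_rows --travel '[[0,0,-0.15],[0,0,0]]' --rotation '[[0,0,0],[0,0,0]]' --claw '[0,0]'

```text
time_s: 13.43
position: [0.5612, 0.0048, 0.0347]
tool_rot: [[0.009, 0.984, -0.178], [0.003, -0.178, -0.984], [-1.0, 0.008, -0.004]]
ft_force: [-2.8, 1.1, 3.8]
grip_width: -0.0004
```

>>> play_rows --travel '[[0,0,-0.15],[0,0,0]]' --rotation '[[0,0,0],[0,0,0]]' --claw '[0,0]'

```text
time_s: 13.6
position: [0.5613, 0.0048, 0.0347]
tool_rot: [[0.01, 0.984, -0.178], [0.002, -0.178, -0.984], [-1.0, 0.009, -0.004]]
ft_force: [-2.6, -0.7, 3.9]
grip_width: -0.0003
```

>>> play_rows --travel '[[0,0,-0.3],[0,0,-0.3],[0,0,-0.3]]' --rotation '[[0,0,0],[0,0,0],[0,0,0]]' --claw '[0,0,0]'

```text
time_s: 13.85
position: [0.5618, 0.0047, 0.034]
tool_rot: [[0.015, 0.984, -0.177], [0.0, -0.177, -0.984], [-1.0, 0.015, -0.003]]
ft_force: [-12.5, 1.8, 32.5]
grip_width: -0.0
```

```bash
python3 look2.py s18; python3 -c "
from rig import env
print(env.observe()['joint_efforts'].round(1))"
```

```text
13.85 [0.5618 0.0047 0.034 ] [-0.01  0.  ] [-12.5   1.8  32.5] [ 0.015  0.    -1.   ]
[[614.79780804 618.83133284]]
[[615.99887264 607.24468588]]
[ -0.7 -31.4 -15.6   0.4  -3.1  -0. ]
```

View pics/s18.png

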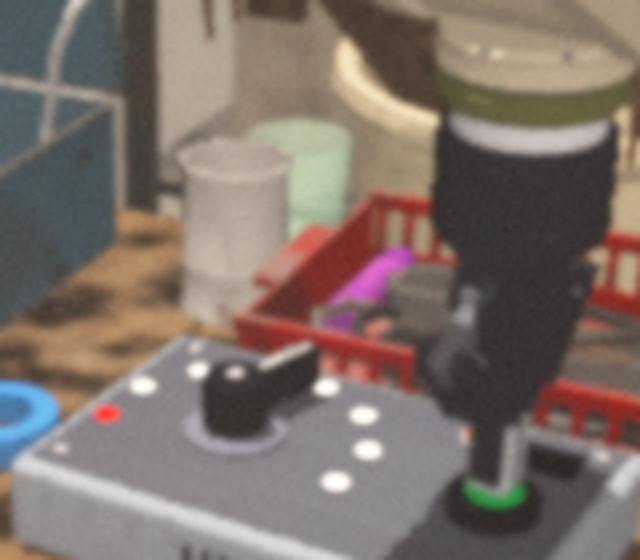

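>>> play_rows --travel '[[0,0,0.5],[0,0,0.6],[0,0,2],[0,0,3],[0,0,3.5],[0,0,3.5],[0,0,0],[0,0,0]]' --rotation '[[0,0,0],[0,0,0],[0,0,0],[0,0,0],[0,0,0],[0,0,0],[0,0,0],[0,0,0]]' --claw '[0,0,0,0,0,0,0,0]'

```text
time_s: 14.57
position: [0.5604, 0.0049, 0.1699]
tool_rot: [[0.014, 0.984, -0.177], [0.001, -0.177, -0.984], [-1.0, 0.013, -0.003]]
ft_force: [-0.7, 0.5, -0.5]
grip_width: -0.0001
```

```bash
python3 look2.py s19 1
```

```text
14.5667 [0.5604 0.0049 0.1699] [ 0.13 -0.02] [-0.7  0.5 -0.5] [ 0.014  0.001 -1.   ]
[[648.47168177 277.37162703]]
[[649.89726411 263.56319568]]
```

View pics/s19.png

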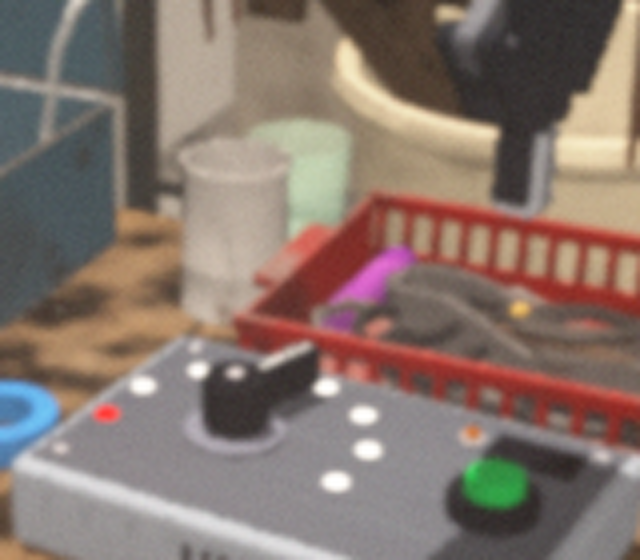

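View pics/s19t.png

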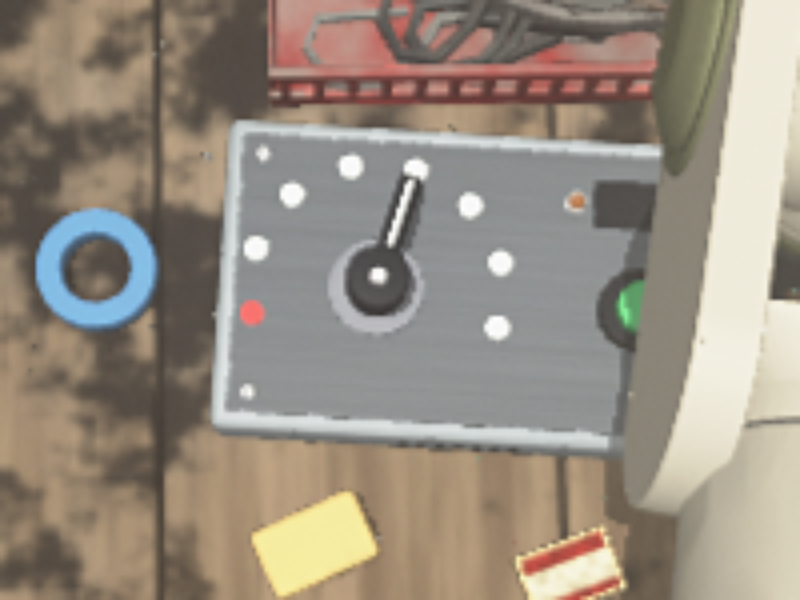

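The scene view shows the wing toward mark four (tip at about 315,350) and the button back up (495,480). In the top view the wing is on the fourth white mark (415,170), and the tape, wax block and matchbox have not moved.

```bash
python3 -c "
from rig import env
print(env.close_job())"
```

```text
the job is handed in; nothing more can be done
None
```

The selector is on programme four, and the start button was pressed fully down after that and came back up. I handed the job in at about 14.7 s with the arm clear.

- **Selector:** it started at off. I pushed it clockwise with the shut fingertips, one click at a time. The last top picture shows the pointer on the fourth white mark.
- **Button:** it resisted with about 4 N over its travel, then stopped moving while the force rose to about 32 N vertical (35 N in total). After I lifted off, the pictures showed it raised again and the force read zero. That peak is well above the 5 N the button needs, so the end of the press was firmer than "gently".
- **Loose things:** the tape roll, wax block and matchbox look unmoved in the last picture.

Two things disagreed with what was given:
- **Fingertip height:** the real fingertip sat about 30–37 mm higher than the reported TCP height. Both cameras showed it, and so did a first push that passed over the wing without touching it. Contact with the button agreed, at a reading of about 40 mm instead of 77 mm. I corrected for it from then on.
- **Button position:** the pictures put the button about 5 mm nearer the robot than I had assumed from the panel description, so I used the measured position.

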